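# Pack the bottle order into the colour-ringed tray

## Robot

A 7-joint arm with a two-finger parallel gripper is mounted at the origin on the work surface. World frame = base frame: x ahead of the robot, y to its left, z up, the work surface at z = 0. Lengths are in m, angles in degrees, forces in N, time in s.
With the tool pointing down it reaches from about 0.425 to 0.875 m from the base axis. Payload 4.7 kg.
Tool frame: the origin (TCP) lies on the centre line of the jaws, within the pads' length; the fingertips stand 25 mm ahead of it and the grasp point (between the pads) lies 6 mm ahead of it; z points along the fingers, y is the line along which they close (so a half turn about z gives the same grasp; the last joint's range is limited). The gripper opens to 87 mm and grips with 3 to 60 N. Pads are 19 mm wide; open, the fingers measure 117 mm over their backs; the gripper's body (75 mm by 190 mm) begins 51 mm behind the grasp point.
Start: joints at [-74.994, 18.392, -4.016, 83.108, 1.295, 78.541, -3.26], TCP at [0.159, 0.63, 0.248] pointing down, gripper open.
Joint ranges: [-163.93, 163.93], [-17.29, 119.83], [-79.2, 71.16], [3.27, 140.29], [-89.18, 269.18], [5.43, 117.66], [-154.24, 154.24]. Speed limits (degrees/s): [147.25, 147.25, 180, 180, 180, 180, 180].

## Interface

Orientations are given as [roll, pitch, yaw] about the fixed x, y, z axes, in that order (R = Rz(yaw) Ry(pitch) Rx(roll)).
In Python, from cell import readout, imaging, arm gives the robot as it stands.
- The arm moves only by the tool apply_moves, never from a script. Its argument "deltas" is a list of rows, each a list of 7 numbers: the opening in per cent of the stroke, from 0 (shut) to 100 (fully open), then the shift along the world's x, y, z in mm, then the turn, a rotation vector about the world's x, y, z in degrees. In form: [[claw, x, y, z, wx, wy, wz], ...]. A call has 1 to 10 rows; each row is the pose to reach, as a shift and turn from the pose commanded when the call began; what a row does not reach only later rows make up. A row lasts 1/8 s, in which the tool goes at most 62.5 mm and 10.7 degrees, less where a joint would pass 70% of its speed; a pose out of reach is approached as far as the arm can. A call with a gripper value outside its range is refused whole. The fingers move at their own pace and stop on an object; "newtons" is the grip in N (left out, the last holds). Time passes only in rows, so rows that repeat a pose let the fingers close. It gives the time, the measured TCP pose, the force, the opening and the grip force at its end, in the units of the state.
- readout.get_obs(): the state, without advancing time (a new reading comes with each control period).
- imaging.camera(name): name is "scene" or "top" or "wrist"; returns the picture (384x512x3 uint8, red, green, blue); there is no depth.
- imaging.camera_info(name): a dict with "fx", "fy", "cx", "cy" (pixels), "R" (3x3) and "t" (3): a world point X has camera coordinates R X + t; the wrist camera has in their place "T_tool_cam" (4x4, takes a point from camera to tool coordinates, whose origin is the TCP and whose axes are the flange's). Camera axes: x right, y down, z forward; pixel columns grow to the right and rows downward; lengths in m; the calibration is good to about 2 mm. A picture is of the moment at which its call begins: read the wrist's pose just before it. camera_info takes no time and is no camera call.
- arm.job_done(): hands the job in; it is judged then, once.
The state is a dict: "t": time; "joints": joint angles; "qvel": joint speeds; "joint_efforts": joint torques, N m; "eef_pos": TCP position; "tcp_rot": TCP orientation; "force": force on the tool from outside, world axes, zero at the start; "ft_torque": the same for the moment, N m; "gripper_width": finger opening in m; "grip_force": force on a finger pad.
Only numpy, scipy, OpenCV 4.12 (cv2) and the standard library are available. Lean on these libraries where they do the work, as an engineer would, in place of code of your own. Each camera call takes 0.05 s, during which the arm holds its last target. There are 200 camera calls.

## Task

Pack the order: stand each of the four amber bottles with a red, yellow, green or white cap from the blue mat upright on the floor of the grey tray, inside the ring of the same colour as its cap. The amber bottle with the black cap and the blue glass bottle with the red cap do not belong to it: leave both standing where they are on the mat.

Things in the scene. Friction and masses are not known exactly. Their poses are not given: they have to be found in the camera images.
- bottle_red: Amber (brown) glass bottle with a red cap, standing upright: body 30 mm in diameter, 50 mm high; shoulder to 57 mm; cap 21 mm in diameter up to 75 mm, the total height; about 60 g. Origin: centre of its underside; z along the bottle. Stands on a 3 mm slate-blue mat, 80 mm or more from other bottles (centres); only things under 20 mm high lie between.
- bottle_yellow: Amber (brown) glass bottle with a yellow cap, standing upright: body 30 mm in diameter, 50 mm high; shoulder to 57 mm; cap 21 mm in diameter up to 75 mm, the total height; about 60 g. Origin: centre of its underside; z along the bottle. Stands on a 3 mm slate-blue mat, 80 mm or more from other bottles (centres); only things under 20 mm high lie between.
- bottle_green: Amber (brown) glass bottle with a green cap, standing upright: body 30 mm in diameter, 50 mm high; shoulder to 57 mm; cap 21 mm in diameter up to 75 mm, the total height; about 60 g. Origin: centre of its underside; z along the bottle. Stands on a 3 mm slate-blue mat, 80 mm or more from other bottles (centres); only things under 20 mm high lie between.
- bottle_white: Amber (brown) glass bottle with a white cap, standing upright: body 30 mm in diameter, 50 mm high; shoulder to 57 mm; cap 21 mm in diameter up to 75 mm, the total height; about 60 g. Origin: centre of its underside; z along the bottle. Stands on a 3 mm slate-blue mat, 80 mm or more from other bottles (centres); only things under 20 mm high lie between.
- other_black: Look-alike that does not belong to the order: amber glass bottle with a black cap: body 30 mm in diameter, 50 mm high; shoulder to 57 mm; cap 21 mm in diameter up to 75 mm, the total height; about 60 g. Origin: centre of its underside; z along the bottle. Stands on a 3 mm slate-blue mat, 80 mm or more from other bottles (centres); only things under 20 mm high lie between.
- other_blue: Look-alike that does not belong to the order: dark blue glass bottle with a red cap: body 30 mm in diameter, 50 mm high; shoulder to 57 mm; cap 21 mm in diameter up to 75 mm, the total height; about 60 g. Origin: centre of its underside; z along the bottle. Stands on a 3 mm slate-blue mat, 80 mm or more from other bottles (centres); only things under 20 mm high lie between.
- ring_red: Red ring fixed in the dark grey tray: 58 mm outside, 48 mm inside diameter, 12 mm high. Origin: centre of its underside, on the tray's floor (4 mm above the table), where the bottle's underside comes to stand; z up, x and y along the tray's sides. The fixed open tray is 176 mm square, rim 22 mm above the table; its four rings stand two by two, 76 mm apart, in an order that changes.
- ring_yellow: Yellow ring fixed in the dark grey tray: 58 mm outside, 48 mm inside diameter, 12 mm high. Origin: centre of its underside, on the tray's floor (4 mm above the table), where the bottle's underside comes to stand; z up, x and y along the tray's sides. The fixed open tray is 176 mm square, rim 22 mm above the table; its four rings stand two by two, 76 mm apart, in an order that changes.
- ring_green: Green ring fixed in the dark grey tray: 58 mm outside, 48 mm inside diameter, 12 mm high. Origin: centre of its underside, on the tray's floor (4 mm above the table), where the bottle's underside comes to stand; z up, x and y along the tray's sides. The fixed open tray is 176 mm square, rim 22 mm above the table; its four rings stand two by two, 76 mm apart, in an order that changes.
- ring_white: White ring fixed in the dark grey tray: 58 mm outside, 48 mm inside diameter, 12 mm high. Origin: centre of its underside, on the tray's floor (4 mm above the table), where the bottle's underside comes to stand; z up, x and y along the tray's sides. The fixed open tray is 176 mm square, rim 22 mm above the table; its four rings stand two by two, 76 mm apart, in an order that changes.
Not all that is in view belongs to the job. There is more than one size of the ring_red; the one meant has the size given above.

How it is judged (in metres and radians):
At the end, for the whole second after the job is handed in: Each of the four bottles stands upright (within 0.1 rad) on the tray's floor (within 4 mm in height) inside the ring of its cap's colour (axes within 12 mm), released and at rest; the two look-alikes stand upright within 20 mm of where they were (horizontal distance between bottle_red and ring_red below 0.012 m and z of bottle_red in the frame of ring_red between -0.004 and 0.004 m and angle between each of bottle_red, bottle_yellow, bottle_green, bottle_white, other_black, other_blue's own z axis and vertical below 0.1 rad and linear speed of each of bottle_red, bottle_yellow, bottle_green, bottle_white, other_black, other_blue below 0.02 m/s and angular speed of each of bottle_red, bottle_yellow, bottle_green, bottle_white below 0.2 rad/s and horizontal distance between bottle_yellow and ring_yellow below 0.012 m and z of bottle_yellow in the frame of ring_yellow between -0.004 and 0.004 m and horizontal distance between bottle_green and ring_green below 0.012 m and z of bottle_green in the frame of ring_green between -0.004 and 0.004 m and horizontal distance between bottle_white and ring_white below 0.012 m and z of bottle_white in the frame of ring_white between -0.004 and 0.004 m and distance of each of other_black, other_blue from where it was at the start of the episode below 0.02 m); the robot touches nothing.
It fails at once if the black-capped amber bottle is moved more than 20 mm or tipped over (distance of other_black from where it was at the start of the episode above 0.02 m or angle between other_black's own z axis and vertical above 0.3 rad).
It fails at once if the blue glass bottle is moved more than 20 mm or tipped over (distance of other_blue from where it was at the start of the episode above 0.02 m or angle between other_blue's own z axis and vertical above 0.3 rad).
It also fails if it takes over 99 s, if anything falls off the work surface, if the arm or the gripper's body presses on something with over 40 N, if the wrist force passes 120 N, or if a joint passes its speed limit or range.

## Working session

There is one attempt and no reset: what is moved stays moved. The work goes in short steps, Python scripts to look and compute and a tool call to move; the robot and the scene stay as the last step left them, time stands still between calls to the robot, and variables do not carry over. Pictures are saved under pics/ and viewed, at most 14 in all, crops included, and the job is handed in when it is done.

Besides the shell and the picture viewer there is one more tool, called after "Request:" in YAML: its name, and indented under it one key for each argument. apply_moves: Moves the arm, as the interface text tells. Its arguments: {"type":"object","properties":{"deltas":{"type":"array","items":{"type":"array","items":{"type":"number"}}},"newtons":{"type":"number"}},"required":["deltas"]}

```bash
mkdir -p pics; python3 - <<'E'
from cell import readout, imaging, arm
import cv2
o=readout.get_obs(); print({k:o[k] for k in('t','eef_pos','tcp_rot','gripper_width')})
for n in('top','scene'):
    cv2.imwrite(f'pics/{n}1.png',imaging.camera(n)[:,:,::-1]); print(imaging.camera_info(n))
print(imaging.camera_info('wrist'))
E
```

```text
{'t': 0.0, 'eef_pos': array([0.15934772, 0.62963917, 0.24644767]), 'tcp_rot': array([-1.79891321e+02,  6.34866359e-03,  1.65804809e+02]), 'gripper_width': 0.0873220154357665}
{'fx': 429.2765323437676, 'fy': 429.2765323437676, 'cx': 258.51454144186704, 'cy': 192.90633705546543, 'R': array([[ 0.10169388, -0.99479479,  0.00645683],
       [-0.97205569, -0.10074558, -0.21203319],
       [ 0.21158   ,  0.01528608, -0.97724114]]), 't': array([-0.04433158,  0.48486534,  0.99130096])}
{'fx': 469.9528682837246, 'fy': 469.9528682837246, 'cx': 252.3987838573051, 'cy': 188.34920747733727, 'R': array([[-0.78911776,  0.61391528, -0.02002968],
       [ 0.42336836,  0.51998714, -0.74187102],
       [-0.44503078, -0.59390353, -0.67024339]]), 't': array([ 0.36602363, -0.17091551,  1.25366779])}
{'fx': 296.38309745475044, 'fy': 296.38309745475044, 'cx': 257.6373496919968, 'cy': 193.4025727330065, 'T_tool_cam': array([[-4.43362192e-05, -9.56374312e-01, -2.92144096e-01,
         8.01940220e-02],
       [ 9.99999509e-01,  2.46899357e-04, -9.60020768e-04,
         1.43043234e-03],
       [ 9.90269391e-04, -2.92143995e-01,  9.56373831e-01,
        -1.36188829e-01],
       [ 0.00000000e+00,  0.00000000e+00,  0.00000000e+00,
         1.00000000e+00]])}
```

View pics/top1.png

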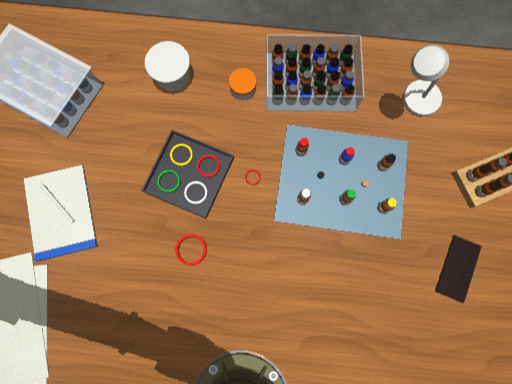

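View pics/scene1.png

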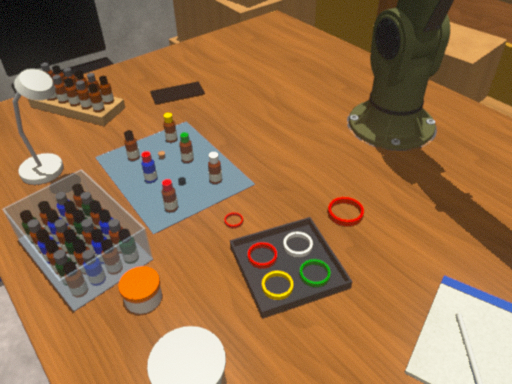

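In the top view, the amber bottles' caps are red (303,144), white (305,193), green (349,194) and yellow (391,204). The look-alikes are the blue bottle with a red cap (348,153) and the black cap (388,160). The tray rings are yellow (181,154), red (208,165), green (168,181) and white (196,192). Two loose red rings at (253,177) and (191,249) are decoys: they lie outside the tray and are the wrong size.

```bash
cat > h.py <<'E'
import numpy as np, cv2
from cell import readout, imaging
from scipy.spatial.transform import Rotation as Ro
def cast(name,uv,z,pose=None):
    c=imaging.camera_info(name)
    d=np.array([(uv[0]-c['cx'])/c['fx'],(uv[1]-c['cy'])/c['fy'],1])
    if name=='wrist':
        T=c['T_tool_cam']; p,rot=pose; R=Ro.from_euler('xyz',rot,degrees=True).as_matrix()
        o=R@T[:3,3]+p; d=R@T[:3,:3]@d
    else: R=np.array(c['R']); o=-R.T@c['t']; d=R.T@d
    return o+d*(z-o[2])/d[2]
def mask(im,col):
    h,s,v=[x.astype(int) for x in cv2.split(cv2.cvtColor(im,cv2.COLOR_RGB2HSV))]
    m={'red':((h<6)|(h>174))&(s>170)&(v>110),'yellow':(h>24)&(h<35)&(s>150)&(v>120),
       'green':(h>45)&(h<80)&(s>130)&(v>60),'white':(s<45)&(v>140)}[col]
    return m.astype(np.uint8)
def blobs(im,col,amin=15):
    cs,_=cv2.findContours(mask(im,col),cv2.RETR_EXTERNAL,cv2.CHAIN_APPROX_NONE)
    r=[]
    for c in cs:
        if len(c)<8: continue
        x,y,w,h=cv2.boundingRect(c)
        r.append((round(x+w/2-.5,1),round(y+h/2-.5,1),w,h))
    return r
E
python3 - <<'E'
from h import *
im=cv2.imread('pics/top1.png')[:,:,::-1].copy()
for c in('red','yellow','green','white'):
    for b in blobs(im,c):
        if 150<b[0]<410 and 120<b[1]<270 and b[2]<45: print(c,b,'ring z16',cast('top',b[:2],.016).round(3)[:2],'cap z78',cast('top',b[:2],.078).round(3)[:2])
print('black',cast('top',(389,157),.078).round(3))
cv2.imwrite('pics/crop1.png',cv2.resize(im[115:245,270:415],None,fx=4,fy=4,interpolation=cv2.INTER_CUBIC)[:,:,::-1])
E
```

```text
red (190.5, 249.0, 32, 31) ring z16 [0.338 0.157] cap z78 [0.334 0.147]
red (252.5, 176.5, 16, 16) ring z16 [0.535 0.026] cap z78 [0.52  0.024]
red (208.0, 165.5, 23, 22) ring z16 [0.553 0.142] cap z78 [0.536 0.133]
red (349.5, 151.0, 8, 9) ring z16 [ 0.629 -0.216] cap z78 [ 0.607 -0.204]
red (303.5, 141.5, 8, 8) ring z16 [ 0.642 -0.096] cap z78 [ 0.62  -0.091]
yellow (391.5, 202.5, 8, 8) ring z16 [ 0.505 -0.328] cap z78 [ 0.491 -0.31 ]
yellow (181.0, 154.5, 23, 22) ring z16 [0.574 0.214] cap z78 [0.556 0.201]
green (351.0, 193.5, 9, 8) ring z16 [ 0.517 -0.226] cap z78 [ 0.502 -0.213]
green (168.0, 181.0, 23, 23) ring z16 [0.502 0.237] cap z78 [0.488 0.222]
white (391.5, 237.0, 12, 3) ring z16 [ 0.418 -0.332] cap z78 [ 0.409 -0.313]
white (380.5, 235.5, 6, 2) ring z16 [ 0.419 -0.304] cap z78 [ 0.41  -0.287]
white (361.0, 233.0, 5, 1) ring z16 [ 0.42  -0.256] cap z78 [ 0.411 -0.242]
white (354.5, 232.0, 6, 1) ring z16 [ 0.421 -0.24 ] cap z78 [ 0.412 -0.226]
white (347.0, 231.0, 5, 1) ring z16 [ 0.421 -0.221] cap z78 [ 0.412 -0.209]
white (340.5, 230.0, 6, 1) ring z16 [ 0.422 -0.205] c
[... 800 characters left out ...]
 192.0, 23, 23) ring z16 [0.481 0.165] cap z78 [0.468 0.155]
white (364.0, 180.0, 5, 3) ring z16 [ 0.556 -0.257] cap z78 [ 0.539 -0.242]
white (405.0, 173.0, 1, 5) ring z16 [ 0.585 -0.36 ] cap z78 [ 0.566 -0.339]
white (406.0, 159.5, 1, 6) ring z16 [ 0.621 -0.361] cap z78 [ 0.6   -0.341]
white (407.0, 145.0, 1, 5) ring z16 [ 0.66  -0.363] cap z78 [ 0.637 -0.342]
white (400.5, 140.0, 6, 1) ring z16 [ 0.672 -0.346] cap z78 [ 0.648 -0.326]
white (385.5, 138.0, 22, 3) ring z16 [ 0.674 -0.307] cap z78 [ 0.65  -0.289]
white (367.5, 135.5, 12, 2) ring z16 [ 0.676 -0.26 ] cap z78 [ 0.652 -0.245]
white (294.0, 125.5, 15, 2) ring z16 [ 0.683 -0.068] cap z78 [ 0.659 -0.064]
black [ 0.602 -0.3    0.078]
```

View pics/crop1.png

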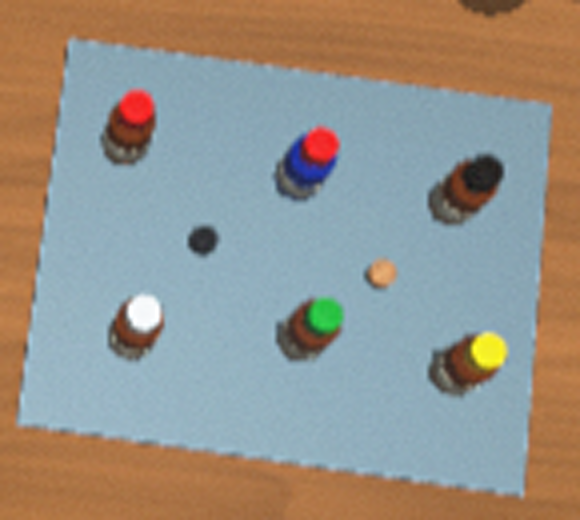

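The crop confirms it: the amber red cap is at crop (138,107), the blue bottle at (318,147) and the black cap at (484,172). Ring spacings come out at about 75 mm, as they should. I'm moving over the tray first for a close look.

Request:
apply_moves:
  deltas:
    - [70,35,-42,0,0,0,0]
    - [70,72,-86,0,0,0,0]
    - [70,110,-130,0,0,0,0]
    - [70,148,-175,0,0,0,0]
    - [70,185,-220,0,0,0,0]
    - [70,222,-264,0,0,0,0]
    - [70,260,-308,0,0,0,0]
    - [70,298,-352,0,0,0,0]
    - [70,335,-398,0,0,0,0]
    - [70,370,-440,0,0,0,0]
  newtons: 20

```text
t: 1.35
eef_pos: [0.5303, 0.1882, 0.2474]
tcp_rot: [-180.0, -0.0, 165.8]
force: [1.4, -0.5, 1.1]
gripper_width: 0.0606
grip_force: 0.0
```

Request:
apply_moves:
  deltas:
    - [70,0,0,0,0,0,0]
    - [70,0,0,0,0,0,0]

```text
t: 1.6
eef_pos: [0.5289, 0.1906, 0.2471]
tcp_rot: [180.0, -0.1, 165.8]
force: [-0.6, 1.4, 0.2]
gripper_width: 0.0608
grip_force: 0.0
```

```bash
python3 - <<'E'
from h import *
o=readout.get_obs(); pose=(o['eef_pos'],o['tcp_rot']); print(o['t'],pose,o['joints'])
im=imaging.camera('wrist'); cv2.imwrite('pics/w1.png',im[:,:,::-1])
for c in('red','yellow','green','white'):
    for b in blobs(im,c):
        if b[2]>25 and b[3]>25: print(c,b,cast('wrist',b[:2],.016,pose).round(3))
E
```

```text
1.6 (array([0.52893249, 0.19061779, 0.24708518]), array([ 1.79999035e+02, -6.96704726e-02,  1.65801679e+02])) [-40.25763144   7.70373322  19.5746505   96.59547085  -2.69254815
  76.21232943  55.59999652]
red (142.0, 204.0, 31, 29) [0.537 0.033 0.016]
red (227.5, 195.0, 44, 43) [0.552 0.145 0.016]
red (187.5, 25.5, 70, 52) [0.353 0.156 0.016]
green (290.0, 140.0, 47, 47) [0.503 0.239 0.016]
white (494.0, 218.0, 35, 89) [0.67  0.48  0.016]
white (289.5, 137.0, 34, 31) [0.5   0.239 0.016]
white (228.5, 137.0, 46, 47) [0.481 0.167 0.016]
white (290.0, 119.5, 93, 48) [0.479 0.244 0.016]
white (468.0, 54.5, 87, 110) [0.459 0.455 0.016]
```

View pics/w1.png

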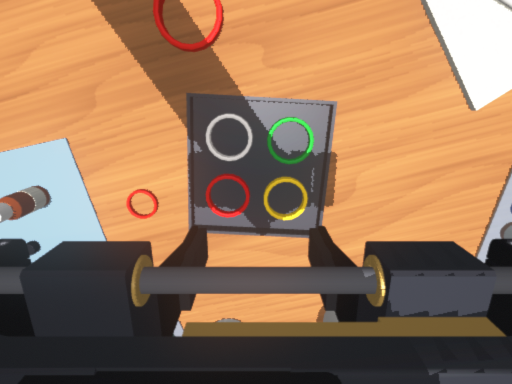

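The wrist view shows the white ring (229,137), green (290,140), red (228,195) and yellow (286,198) in the tray. They agree with the top view within 3 mm. Next is one look at the mat.

Request:
apply_moves:
  deltas:
    - [70,10,-45,0,0,0,0]
    - [70,20,-95,0,0,0,0]
    - [70,33,-145,0,0,0,0]
    - [70,45,-195,0,0,0,0]
    - [70,57,-245,0,0,0,0]
    - [70,69,-295,0,0,0,0]
    - [70,80,-345,0,0,0,0]
    - [70,91,-391,0,0,0,0]
    - [70,91,-391,0,0,0,0]
    - [70,91,-391,0,0,0,0]

```text
t: 2.9
eef_pos: [0.6208, -0.1985, 0.2471]
tcp_rot: [179.9, -0.1, 165.9]
force: [-0.1, 0.3, -0.1]
gripper_width: 0.0606
grip_force: 0.0
```

```bash
python3 - <<'E'
from h import *
o=readout.get_obs(); pose=(o['eef_pos'],o['tcp_rot']); print(o['t'],pose,o['joints'])
im=imaging.camera('wrist'); cv2.imwrite('pics/w2.png',im[:,:,::-1])
for c in('red','yellow','green','white'):
    for b in blobs(im,c):
        if b[2]>12 and b[3]>12 and b[2]<60: print(c,b,cast('wrist',b[:2],.078,pose).round(3))
E
```

```text
2.9 (array([ 0.62082572, -0.19845064,  0.24710248]), array([ 1.79909150e+02, -5.38475859e-02,  1.65947969e+02])) [-10.92128248  20.67146716  34.42409049  84.01148639 -11.81419541
  79.00001211  99.99399232]
red (249.5, 171.5, 18, 20) [ 0.608 -0.203  0.078]
red (357.0, 157.0, 19, 21) [ 0.62  -0.091  0.078]
red (427.0, 54.5, 37, 38) [ 0.54  -0.012  0.078]
yellow (115.0, 84.5, 21, 22) [ 0.493 -0.307  0.078]
green (214.5, 71.0, 22, 23) [ 0.505 -0.211  0.078]
white (180.5, 323.5, 16, 26) [ 0.774 -0.334  0.078]
white (311.0, 307.5, 15, 28) [ 0.791 -0.172  0.078]
white (282.5, 307.5, 18, 28) [ 0.782 -0.206  0.078]
white (266.5, 307.5, 14, 28) [ 0.777 -0.225  0.078]
white (284.0, 253.5, 49, 26) [ 0.711 -0.188  0.078]
white (455.0, 241.0, 35, 25) [0.743 0.003 0.078]
white (210.5, 81.5, 16, 18) [ 0.513 -0.217  0.078]
white (225.0, 66.0, 19, 17) [ 0.503 -0.2    0.078]
white (321.5, 29.0, 22, 25) [ 0.494 -0.105  0.078]
```

View pics/w2.png

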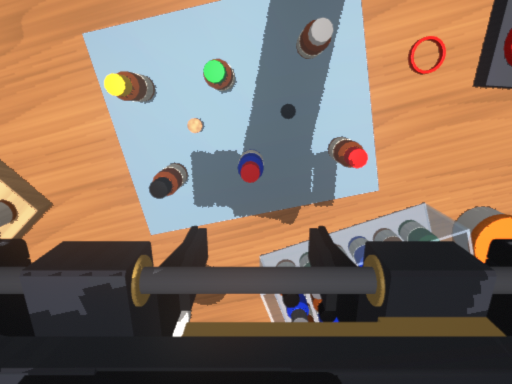

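In the wrist view the amber red cap is at (357,157), blue bottle (250,170), yellow (115,84), green (214,71), white (321,29) and black (160,187). Positions agree with the top view to 3 mm. Going for red.

Request:
apply_moves:
  deltas:
    - [70,0,40,0,0,0,0]
    - [70,-1,85,0,0,0,0]
    - [70,-1,107,0,0,0,0]
    - [70,-1,107,-40,0,0,0]
    - [70,-1,107,-90,0,0,0]
    - [70,-1,107,-135,0,0,0]
    - [70,-1,107,-170,0,0,0]
    - [70,-1,107,-190,0,0,0]
    - [70,-1,107,-200,0,0,0]
    - [70,-1,107,-200,0,0,0]

```text
t: 4.2
eef_pos: [0.6197, -0.0933, 0.0479]
tcp_rot: [180.0, 0.0, 165.8]
force: [0.8, 0.2, 0.1]
gripper_width: 0.0606
grip_force: 0.0
```

Request:
apply_moves:
  deltas:
    - [20,0,0,0,0,0,0]
    - [20,0,0,0,0,0,0]
    - [20,0,0,0,0,0,0]
    - [20,0,0,0,0,0,0]
    - [20,0,0,5,0,0,0]
    - [20,0,0,20,0,0,0]
    - [20,0,0,50,0,0,0]
    - [20,0,0,80,0,0,0]
    - [20,0,0,110,0,0,0]
    - [20,0,0,110,0,0,0]

```text
t: 5.45
eef_pos: [0.6215, -0.0945, 0.1614]
tcp_rot: [179.9, 0.4, 165.8]
force: [-0.8, -0.6, -0.3]
gripper_width: 0.0297
grip_force: 20.0
```

Request:
apply_moves:
  deltas:
    - [20,-5,20,0,0,0,0]
    - [20,-15,55,0,0,0,0]
    - [20,-27,95,0,0,0,0]
    - [20,-39,138,0,0,0,0]
    - [20,-50,180,0,0,0,0]
    - [20,-60,212,0,0,0,0]
    - [20,-66,232,0,0,0,0]
    - [20,-68,237,0,0,0,0]
    - [20,-68,237,0,0,0,0]
    - [20,-68,237,-20,0,0,0]

```text
t: 6.7
eef_pos: [0.5531, 0.1417, 0.1388]
tcp_rot: [179.9, 0.2, 165.7]
force: [0.1, 0.3, -0.3]
gripper_width: 0.0296
grip_force: 20.0
```

Request:
apply_moves:
  deltas:
    - [20,0,0,-25,0,0,0]
    - [20,0,0,-50,0,0,0]
    - [20,0,0,-70,0,0,0]
    - [20,0,0,-80,0,0,0]
    - [20,0,0,-85,0,0,0]
    - [20,0,0,-88,0,0,0]
    - [20,0,0,-88,0,0,0]

```text
t: 7.58
eef_pos: [0.5518, 0.1432, 0.05]
tcp_rot: [180.0, 0.0, 165.8]
force: [-0.5, 0.7, -0.4]
gripper_width: 0.029
grip_force: 20.0
```

Request:
apply_moves:
  deltas:
    - [20,0,0,-1,0,0,0]
    - [55,0,0,-1,0,0,0]
    - [55,0,0,-1,0,0,0]
    - [55,0,0,-1,0,0,0]
    - [55,0,0,20,0,0,0]
    - [55,0,0,60,0,0,0]
    - [55,0,0,100,0,0,0]
    - [55,0,0,130,0,0,0]
    - [55,0,0,150,0,0,0]
    - [55,0,0,150,0,0,0]

```text
t: 8.82
eef_pos: [0.5525, 0.1434, 0.2013]
tcp_rot: [179.9, 0.2, 165.8]
force: [-0.1, -0.7, 0.1]
gripper_width: 0.048
grip_force: 0.0
```

```bash
python3 - <<'E'
from h import *
im=imaging.camera('top'); cv2.imwrite('pics/t2.png',cv2.resize(im[115:235,135:415],None,fx=2.8,fy=2.8,interpolation=cv2.INTER_CUBIC)[:,:,::-1])
print(readout.get_obs()['eef_pos'])
E
```

```text
[0.55164609 0.14322494 0.19978668]
```

View pics/t2.png

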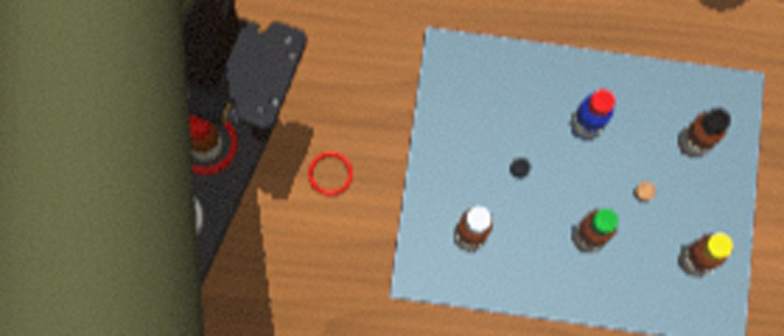

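The crop shows red standing in its ring at (205,140) and the other five bottles untouched. Next is white.

Request:
apply_moves:
  deltas:
    - [70,-11,-50,0,0,0,0]
    - [70,-23,-100,0,0,0,0]
    - [70,-35,-150,0,0,0,0]
    - [70,-47,-200,0,0,0,0]
    - [70,-56,-238,0,0,0,0]
    - [70,-58,-249,0,0,0,0]
    - [70,-58,-249,0,0,0,0]
    - [70,-58,-249,-40,0,0,0]
    - [70,-58,-249,-80,0,0,0]
    - [70,-58,-249,-110,0,0,0]

```text
t: 10.12
eef_pos: [0.4932, -0.1031, 0.0874]
tcp_rot: [180.0, -0.1, 166.0]
force: [0.6, 0.3, 0.5]
gripper_width: 0.0612
grip_force: 0.0
```

Request:
apply_moves:
  deltas:
    - [70,0,0,-25,0,0,0]
    - [70,0,0,-42,0,0,0]
    - [70,0,0,-42,0,0,0]
    - [20,0,0,-42,0,0,0]
    - [20,0,0,-42,0,0,0]
    - [20,0,0,-42,0,0,0]
    - [20,0,0,-42,0,0,0]
    - [20,0,0,-30,0,0,0]
    - [20,0,0,10,0,0,0]
    - [20,0,0,50,0,0,0]

```text
t: 11.38
eef_pos: [0.4931, -0.106, 0.1411]
tcp_rot: [-180.0, -0.0, 165.8]
force: [0.6, -0.3, -0.3]
gripper_width: 0.0294
grip_force: 20.0
```

Request:
apply_moves:
  deltas:
    - [20,-1,18,10,0,0,0]
    - [20,-3,55,20,0,0,0]
    - [20,-5,97,20,0,0,0]
    - [20,-7,140,20,0,0,0]
    - [20,-9,185,20,0,0,0]
    - [20,-11,228,20,0,0,0]
    - [20,-12,260,20,0,0,0]
    - [20,-12,272,20,0,0,0]
    - [20,-12,272,20,0,0,0]
    - [20,-12,272,0,0,0,0]

```text
t: 12.62
eef_pos: [0.4831, 0.1646, 0.141]
tcp_rot: [179.9, 0.2, 165.7]
force: [-1.0, 0.1, -0.7]
gripper_width: 0.0294
grip_force: 20.0
```

Request:
apply_moves:
  deltas:
    - [20,0,0,-25,0,0,0]
    - [20,0,0,-50,0,0,0]
    - [20,0,0,-70,0,0,0]
    - [20,0,0,-82,0,0,0]
    - [20,0,0,-88,0,0,0]
    - [20,0,0,-90,0,0,0]
    - [20,0,0,-90,0,0,0]

```text
t: 13.5
eef_pos: [0.4819, 0.1662, 0.0501]
tcp_rot: [180.0, 0.0, 165.8]
force: [-0.3, 0.3, -1.0]
gripper_width: 0.0297
grip_force: 20.0
```

Release, and then on to green (0.503, -0.212).

Request:
apply_moves:
  deltas:
    - [20,0,0,-1,0,0,0]
    - [55,0,0,-1,0,0,0]
    - [55,0,0,-1,0,0,0]
    - [55,0,0,-1,0,0,0]
    - [55,0,0,20,0,0,0]
    - [55,0,0,60,0,0,0]
    - [55,0,0,100,0,0,0]
    - [55,0,0,130,0,0,0]
    - [55,0,0,150,0,0,0]
    - [55,2,-40,150,0,0,0]

```text
t: 14.75
eef_pos: [0.4843, 0.1291, 0.2015]
tcp_rot: [179.8, 0.2, 166.1]
force: [1.4, -1.2, -0.6]
gripper_width: 0.0479
grip_force: 0.0
```

Request:
apply_moves:
  deltas:
    - [70,3,-50,0,0,0,0]
    - [70,6,-105,0,0,0,0]
    - [70,9,-160,0,0,0,0]
    - [70,12,-215,0,0,0,0]
    - [70,15,-270,0,0,0,0]
    - [70,18,-320,0,0,0,0]
    - [70,19,-338,0,0,0,0]
    - [70,19,-338,0,0,0,0]
    - [70,19,-338,-40,0,0,0]
    - [70,19,-338,-80,0,0,0]

```text
t: 16.0
eef_pos: [0.5033, -0.2097, 0.1189]
tcp_rot: [179.9, 0.1, 166.0]
force: [0.8, -0.2, -0.0]
gripper_width: 0.0611
grip_force: 0.0
```

Request:
apply_moves:
  deltas:
    - [70,0,0,-35,0,0,0]
    - [70,0,0,-60,0,0,0]
    - [70,0,0,-72,0,0,0]
    - [70,0,0,-72,0,0,0]
    - [20,0,0,-72,0,0,0]
    - [20,0,0,-72,0,0,0]
    - [20,0,0,-72,0,0,0]
    - [20,0,0,-72,0,0,0]
    - [20,0,0,-60,0,0,0]
    - [20,0,0,-20,0,0,0]

```text
t: 17.25
eef_pos: [0.5008, -0.2113, 0.0989]
tcp_rot: [-180.0, -0.3, 165.8]
force: [1.0, -0.3, -1.0]
gripper_width: 0.029
grip_force: 20.0
```

Request:
apply_moves:
  deltas:
    - [20,0,0,30,0,0,0]
    - [20,0,20,40,0,0,0]
    - [20,0,65,40,0,0,0]
    - [20,0,115,40,0,0,0]
    - [20,0,165,40,0,0,0]
    - [20,0,215,40,0,0,0]
    - [20,0,265,40,0,0,0]
    - [20,0,315,40,0,0,0]
    - [20,0,365,40,0,0,0]
    - [20,0,365,40,0,0,0]

```text
t: 18.5
eef_pos: [0.5018, 0.1582, 0.1401]
tcp_rot: [179.9, -0.0, 166.2]
force: [1.2, -0.1, -0.4]
gripper_width: 0.0297
grip_force: 20.0
```

Request:
apply_moves:
  deltas:
    - [20,0,30,0,0,0,0]
    - [20,0,65,0,0,0,0]
    - [20,0,85,0,0,0,0]
    - [20,0,85,0,0,0,0]
    - [20,0,85,-30,0,0,0]
    - [20,0,85,-60,0,0,0]
    - [20,0,85,-80,0,0,0]
    - [20,0,85,-88,0,0,0]
    - [20,0,85,-91,0,0,0]
    - [20,0,85,-91,0,0,0]

```text
t: 19.75
eef_pos: [0.5032, 0.2378, 0.0495]
tcp_rot: [179.9, 0.1, 165.8]
force: [-0.8, -0.2, -0.9]
gripper_width: 0.0296
grip_force: 20.0
```

Request:
apply_moves:
  deltas:
    - [20,0,0,0,0,0,0]
    - [55,0,0,0,0,0,0]
    - [55,0,0,0,0,0,0]
    - [55,0,0,0,0,0,0]
    - [55,0,0,20,0,0,0]
    - [55,0,0,60,0,0,0]
    - [55,0,0,100,0,0,0]
    - [55,0,0,130,0,0,0]
    - [55,0,0,150,0,0,0]
    - [55,0,-40,150,0,0,0]

```text
t: 21.0
eef_pos: [0.503, 0.2015, 0.2005]
tcp_rot: [179.8, 0.2, 166.1]
force: [-0.1, -0.4, 0.1]
gripper_width: 0.0476
grip_force: 0.0
```

Request:
apply_moves:
  deltas:
    - [70,0,-52,0,0,0,0]
    - [70,0,-108,0,0,0,0]
    - [70,-2,-164,0,0,0,0]
    - [70,-3,-220,0,0,0,0]
    - [70,-5,-276,0,0,0,0]
    - [70,-6,-332,0,0,0,0]
    - [70,-8,-388,0,0,0,0]
    - [70,-9,-444,0,0,0,0]
    - [70,-10,-490,0,0,0,0]
    - [70,-10,-507,0,0,0,0]

```text
t: 22.25
eef_pos: [0.4911, -0.3126, 0.1988]
tcp_rot: [-179.9, 0.0, 165.5]
force: [0.3, 1.1, -0.2]
gripper_width: 0.0611
grip_force: 0.0
```

Request:
apply_moves:
  deltas:
    - [70,0,0,0,0,0,0]
    - [70,0,0,-40,0,0,0]
    - [70,0,0,-80,0,0,0]

```text
t: 22.62
eef_pos: [0.4936, -0.3069, 0.118]
tcp_rot: [179.9, 0.1, 165.9]
force: [0.3, -0.1, -0.9]
gripper_width: 0.0607
grip_force: 0.0
```

Request:
apply_moves:
  deltas:
    - [70,0,0,-35,0,0,0]
    - [70,0,0,-60,0,0,0]
    - [70,0,0,-71,0,0,0]
    - [70,0,0,-71,0,0,0]
    - [20,0,0,-71,0,0,0]
    - [20,0,0,-71,0,0,0]
    - [20,0,0,-71,0,0,0]
    - [20,0,0,-71,0,0,0]
    - [20,0,0,-59,0,0,0]
    - [20,0,0,-19,0,0,0]

```text
t: 23.88
eef_pos: [0.491, -0.3079, 0.0989]
tcp_rot: [180.0, -0.3, 165.8]
force: [0.9, -0.2, 0.3]
gripper_width: 0.0295
grip_force: 20.0
```

Request:
apply_moves:
  deltas:
    - [20,0,0,30,0,0,0]
    - [20,3,20,60,0,0,0]
    - [20,10,65,60,0,0,0]
    - [20,18,115,60,0,0,0]
    - [20,26,165,60,0,0,0]
    - [20,34,215,60,0,0,0]
    - [20,42,265,60,0,0,0]
    - [20,50,315,60,0,0,0]
    - [20,57,365,60,0,0,0]
    - [20,65,415,60,0,0,0]

```text
t: 25.12
eef_pos: [0.5577, 0.1075, 0.1605]
tcp_rot: [180.0, 0.1, 165.8]
force: [-0.0, -0.6, -0.1]
gripper_width: 0.0295
grip_force: 20.0
```

Request:
apply_moves:
  deltas:
    - [20,8,50,0,0,0,0]
    - [20,14,90,0,0,0,0]
    - [20,17,108,0,0,0,0]
    - [20,17,108,0,0,0,0]
    - [20,17,108,-30,0,0,0]
    - [20,17,108,-60,0,0,0]

```text
t: 25.88
eef_pos: [0.5751, 0.2109, 0.0998]
tcp_rot: [-180.0, 0.1, 165.6]
force: [0.5, 0.5, -0.7]
gripper_width: 0.0297
grip_force: 20.0
```

Request:
apply_moves:
  deltas:
    - [20,0,1,-25,0,0,0]
    - [20,0,1,-42,0,0,0]
    - [20,0,1,-49,0,0,0]
    - [20,0,1,-51,0,0,0]
    - [20,0,1,-51,0,0,0]

```text
t: 26.5
eef_pos: [0.5751, 0.2151, 0.0494]
tcp_rot: [179.9, 0.1, 165.8]
force: [-0.5, 0.7, 0.5]
gripper_width: 0.0294
grip_force: 20.0
```

Request:
apply_moves:
  deltas:
    - [55,0,0,0,0,0,0]
    - [55,0,0,0,0,0,0]
    - [55,0,0,0,0,0,0]
    - [55,0,0,20,0,0,0]
    - [55,0,0,60,0,0,0]
    - [55,0,0,100,0,0,0]
    - [55,0,0,150,0,0,0]
    - [55,0,50,200,0,0,0]
    - [55,0,100,200,0,0,0]
    - [55,0,150,200,0,0,0]

```text
t: 27.75
eef_pos: [0.5748, 0.3674, 0.2521]
tcp_rot: [179.8, 0.1, 165.8]
force: [-0.2, 0.4, 0.5]
gripper_width: 0.0481
grip_force: 0.0
```

Request:
apply_moves:
  deltas:
    - [55,-50,30,0,0,0,0]
    - [55,-110,60,0,0,0,0]
    - [55,-160,90,0,0,0,0]
    - [55,-200,120,0,0,0,0]
    - [55,-200,120,0,0,0,0]
    - [55,-200,120,0,0,0,0]

```text
t: 28.5
eef_pos: [0.3752, 0.4847, 0.2499]
tcp_rot: [179.9, 0.1, 165.8]
force: [-0.1, -1.3, -0.3]
gripper_width: 0.0474
grip_force: 0.0
```

```bash
python3 - <<'E'
from h import *
im=imaging.camera('top')
print(readout.get_obs()['t'],readout.get_obs()['eef_pos'])
for c in('red','yellow','green','white'):
    for b in blobs(im,c):
        if 140<b[0]<410 and 120<b[1]<225 and 6<b[2]<35 and b[3]>6: print(c,b,'z16',cast('top',b[:2],.016).round(3)[:2],'cap z79',cast('top',b[:2],.079).round(3)[:2])
a=cv2.resize(im[115:245,135:415],None,fx=2.8,fy=2.8,interpolation=cv2.INTER_CUBIC)
cv2.imwrite('pics/t3.png',a[:,:,::-1])
cv2.imwrite('pics/s3.png',imaging.camera('scene')[:,:,::-1])
E
```

```text
28.55 [0.37604941 0.4840831  0.24965775]
red (252.5, 176.5, 16, 16) z16 [0.535 0.026] cap z79 [0.519 0.023]
red (208.0, 165.5, 23, 22) z16 [0.553 0.142] cap z79 [0.535 0.132]
red (349.5, 151.0, 8, 9) z16 [ 0.629 -0.216] cap z79 [ 0.607 -0.203]
yellow (181.0, 154.0, 23, 23) z16 [0.576 0.214] cap z79 [0.557 0.201]
green (168.0, 181.0, 23, 23) z16 [0.502 0.237] cap z79 [0.488 0.222]
white (195.0, 192.0, 23, 23) z16 [0.481 0.165] cap z79 [0.468 0.155]
```

View pics/t3.png

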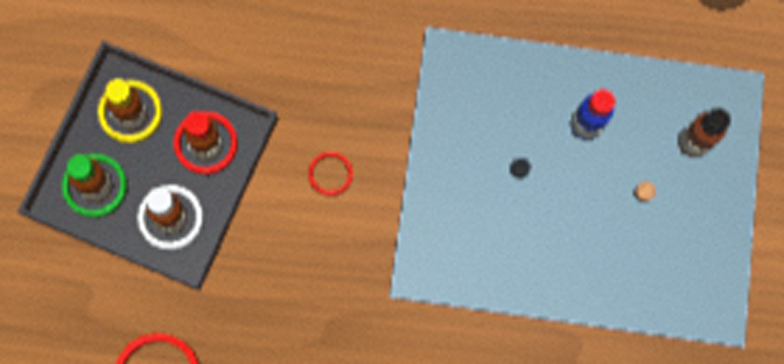

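View pics/s3.png

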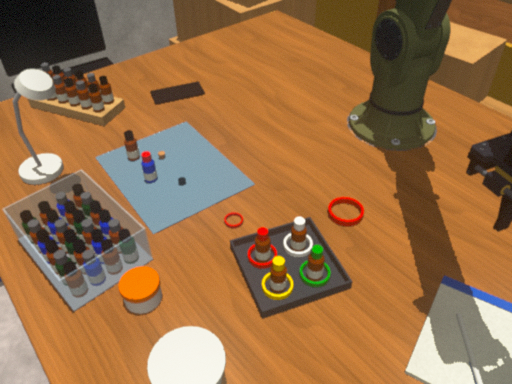

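All four bottles stand upright and centred in their matching rings: scene view red (263,243), white (298,235), yellow (278,270), green (315,262). Both look-alikes are still where they were, and the arm is clear.

```bash
python3 -c "
from cell import arm
print(arm.job_done())"
```

```text
the job is handed in; nothing more can be done
None
```

The job is handed in (verdict not shown): the final pictures show all four bottles upright in the rings of their cap colours and both look-alikes unmoved, at about 29 s of the 99 s allowed.

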